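Reset the controller and close its housing

TASK

On the electronics bench a controller housing stands open on a leaning repair stand, and its cover plate lies on the blue mat. Press the red reset button inside the housing right down, then put the cover, handle outward, back over the housing's two pins so that it lies fully home and flush on the rim, and let go of it. Leave the other loose things on the bench where they are.

Things in the scene. Friction and masses are not known exactly. Their poses are not given: they have to be found in the camera images.
- housing: Grey open box, 120 x 156 x 45 mm (x, y, z), fixed on a steel stand, leaning 28 degrees towards its own -x (roughly at the robot). Origin: centre of its underside; z: normal of the open face, outward. The flat rim that carries the cover is at z = 45 mm. Cavity 108 x 116 mm, green circuit board at z = 9 mm. Two steel pins, 6 mm thick, tapered, rise from the rim to z = 57 mm at x = 0, y = +-68 mm.
- reset_button (a joint): Travel of the red push button in the housing: 0 = up, 0.006 m = fully down; it springs back. About 5 N holds it fully down. It moves along the housing's -z.
- reset_button_top (a point): Centre of the top face of the red button (28 mm across, on a black collar 44 mm across), at x = 12, y = 4, z = 31 mm of the housing when up, so 14 mm below the rim.
- cover: Loose off-white plate, 130 x 160 x 4 mm (x, y, z), 160 g, flat on the mat, handle up. Origin: centre of its underside. Round 10 mm through holes at x = 0, y = +-68 mm. Black bow handle over the middle: bar 66 mm long in x, 14 mm wide in y, z = 20 to 32 mm, a leg at each end. Fits either way round (half a turn). Home: its origin at x = 0, y = 0, z = 45 mm of the housing, +-2 mm play.
- mat: Fixed blue bench mat, 300 (x) x 280 (y) x 3 mm; origin at the centre of its underside, on the bench (z = 0). The cover, the flux jar and the screw tin lie on it.
- flux_jar: Bystander: amber jar with white cap, 40 mm across, 55 mm tall, standing on the mat. Origin: centre of its underside.
- screw_tin: Bystander: flat round aluminium tin, 44 mm across, 18 mm tall, on the mat. Origin: centre of its underside.
- clamp: Bystander: small green clamp, 50 x 34 x 32 mm, on the bench near the robot. Origin: centre of its underside.
- tape_roll: Bystander: yellow ring of tape, 64 mm across, 18 mm tall, flat on the bench. Origin: centre of its underside.
- solder_reel: Bystander: grey metal reel, 52 mm across, 40 mm tall, standing on the bench. Origin: centre of its underside.
- screwdriver: Bystander: screwdriver with a red handle, 160 mm long, lying on the bench.
Mind the look-alikes: they are no part of the job. Several things have the shape of the cover; the one meant has the colours described above.

How it is judged:
By the outcome, as a careful person would: the job done as asked, in the order asked, and still so for the second after the job is handed in, with the robot touching nothing.
It also fails if it takes over 48 s, if anything falls off the work surface, if the arm or the gripper's body presses on something with over 40 N, if the wrist force passes 120 N, or if a joint passes its speed limit or range.

ROBOT

A 6-joint arm with a two-finger parallel gripper is mounted at the origin on the work surface. World frame = base frame: x ahead of the robot, y to its left, z up, the work surface at z = 0. Lengths are in m, angles in rad, forces in N, time in s.
With the tool pointing down it reaches from about 0.325 to 0.75 m from the base axis. Payload 7.6 kg.
Tool frame: the origin (TCP) lies on the centre line of the jaws, within the pads' length; the fingertips stand 8 mm ahead of it and the grasp point (between the pads) lies 11 mm behind it (arm.tips_ahead is the distance from the TCP to the fingertips, in m); z points along the fingers, y is the direction in which the jaws open and shut (so a half turn about z gives the same grasp; the last joint's range is limited). The gripper opens to 85 mm and grips with 20 to 120 N. Pads are 22 mm wide; open, the fingers measure 114 mm over their backs; the gripper's body (76 mm by 85 mm) begins 54 mm behind the grasp point. The pads swing forward as they close: fully open they stand 13 mm farther back than shut.
Start: joints at [1.124, 0.052, 1.401, -0, 1.689, -0.07], TCP at [0.193, 0.488, 0.239] pointing down, gripper open.
Joint ranges: [-2.9, 2.9], [-0.91, 2.17], [0.12, 2.37], [-1.06, 4.2], [0.26, 2.73], [-2.93, 2.93]. Speed limits (rad/s): [2.57, 2.57, 3.01, 3.14, 3.14, 3.14].

INTERFACE

Orientations are given as a 3x3 rotation matrix whose columns are the frame's x, y, z axes.
In Python, from cell import arm gives the robot as it stands. Calls block until the motion is done:
- arm.move_ptp(position, orientation): joint-space move of the TCP to a pose.
- arm.move_linear(position, rotation=None, max_speed=0.15, max_force=None): straight line of the TCP; rotation=None keeps the orientation; max_speed is the mean speed in m/s. With max_force (N) it stops when the force on the tool has changed by that much, and returns True; else False.
- arm.move_joints(angles): joint-space move.
- arm.gripper_to(opening, strength=None): finger opening in m; strength is the grip in N (None keeps the last); returns when the fingers have stopped.
- arm.hold(seconds).
- arm.inverse_kinematics(position, orientation): joint angles nearest the present ones, or None.
- arm.get_state(): the state.
- arm.snapshot(name): name is "side" or "top"; returns the picture (420x560x3 uint8, red, green, blue); there is no depth.
- arm.camera_info(name): a dict with "fov_y" (degrees; the focal length in pixels is half the picture's height over the tangent of half this angle, whatever the lens; pixels are square), "cx", "cy" (the principal point, pixels), "rvec" (rotation vector, rad) and "tvec" (3), from world to camera coordinates, as OpenCV has them. Camera axes: x right, y down, z forward; pixel columns grow to the right and rows downward; lengths in m; the calibration is good to about 2 mm. A picture is of the moment at which its call begins. camera_info takes no time and is no camera call.
A pose or a line that the arm cannot do raises arm.MotionError and nothing moves.
- arm.job_done(): hands the job in, once; it reports no verdict.
The state is a dict: "clock": time; "q": joint angles; "dq": joint speeds; "effort": joint torques, N m; "eef_pos": TCP position; "tcp_rot": TCP orientation; "contact_force": force on the tool from outside, world axes, zero at the start; "moment": the same for the moment, N m; "finger_gap": finger opening in m.
Only numpy, scipy, OpenCV 4.12 (cv2) and the standard library are available. Lean on these libraries where they do the work, as an engineer would, in place of code of your own. Each camera call takes 0.05 s, during which the arm holds its last target. There are 200 camera calls.

## Working session

There is one attempt and no reset: what is moved stays moved. The work goes in short steps, each a Python script; the robot and the scene stay as the last script left them, time stands still between calls to the robot, and variables do not carry over. Pictures are saved under pics/ and viewed, about 8 in all and at most 12, crops included, and the job is handed in when it is done.

```bash
ls; mkdir -p pics; python3 - <<'E'
from cell import arm
import cv2
for n in("side","top"):
    cv2.imwrite(f"pics/{n}0.png",arm.snapshot(n)[:,:,::-1]); print(n,arm.camera_info(n))
print(arm.get_state()['clock'],arm.tips_ahead)
E
```

```text
pics
side {'fov_y': 49.3582722501121, 'cx': 279.85329745630065, 'cy': 214.16549379945798, 'rvec': array([ 0.24728151, -2.72446152,  1.38479936]), 'tvec': array([0.51516843, 0.12332151, 1.12571613])}
top {'fov_y': 52.06966542619331, 'cx': 275.8336043726259, 'cy': 205.85415810627168, 'rvec': array([ 2.14978679, -2.21032155,  0.07845275]), 'tvec': array([0.00622724, 0.52191868, 1.28960826])}
0.1 0.008
```

View pics/side0.png

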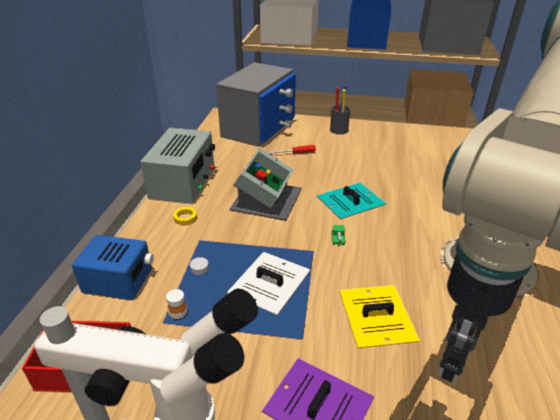

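View pics/top0.png

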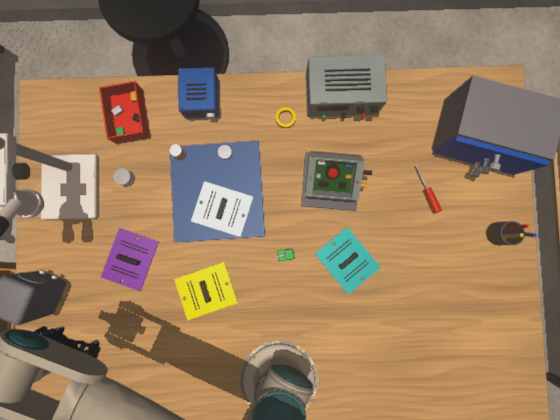

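```bash
cat > h.py <<'E'
import numpy as np, cv2
from cell import arm
def cam(n):
    c=arm.camera_info(n); f=210/np.tan(np.radians(c['fov_y']/2))
    K=np.array([[f,0,c['cx']],[0,f,c['cy']],[0,0,1]]); R=cv2.Rodrigues(c['rvec'])[0]
    return K,R,c['tvec']
def proj(n,P):
    K,R,t=cam(n); p=(np.atleast_2d(P)@R.T+t)@K.T; return p[:,:2]/p[:,2:]
def ray(n,uv):
    K,R,t=cam(n); d=np.linalg.inv(K)@np.array([*uv,1.]); d=R.T@d; return -R.T@t, d/np.linalg.norm(d)
def onz(n,uv,z):
    o,d=ray(n,uv); return o+d*(z-o[2])/d[2]
def tri(u1,u2):
    P=[]
    for n in('top','side'):
        K,R,t=cam(n); P.append(K@np.c_[R,t])
    X=cv2.triangulatePoints(P[0],P[1],np.array(u1,float).reshape(2,1),np.array(u2,float).reshape(2,1))
    return (X[:3]/X[3]).ravel()
E
python3 - <<'E'
import cv2,numpy as np
t=cv2.imread('pics/top0.png');s=cv2.imread('pics/side0.png')
def crop(i,x,y,w,h,k): return cv2.resize(i[y:y+h,x:x+w],None,fx=k,fy=k,interpolation=cv2.INTER_CUBIC)
a=crop(t,290,140,80,75,5);b=crop(s,225,140,80,75,5);c=crop(t,180,170,80,75,4)[:225];
cv2.imwrite('pics/c1.png',np.hstack([a,b]))
d=crop(t,180,170,80,75,5);e=crop(s,225,245,90,75,5)[:,:400]
cv2.imwrite('pics/c2.png',np.hstack([d,e]))
E
```

```text
(no output)
```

View pics/c1.png

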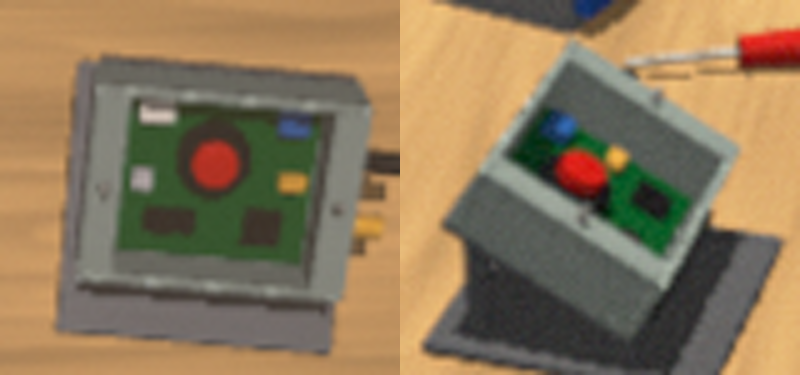

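View pics/c2.png

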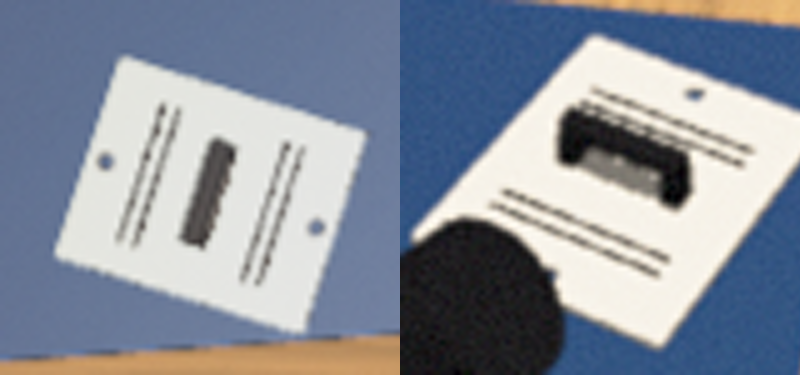

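Shapes like the cover: purple (130,259), yellow (206,291), teal (348,260) on the bench, and white (222,209) on the blue mat in the top view. The crop confirms that the white plate with the black bow handle is the one meant. The housing rim's corners and both pins are visible in both views.

```bash
cat > m.py <<'E'
from h import *
from scipy.optimize import least_squares
from scipy.spatial.transform import Rotation as Ro
t=cv2.imread('pics/top0.png');s=cv2.imread('pics/side0.png')
# cover
m=(t.min(2)>175).astype(np.uint8); n,l,st,ce=cv2.connectedComponentsWithStats(m); i=l[230,240] if l[230,240] else l[200,205]
c=cv2.findContours((l==i).astype(np.uint8),cv2.RETR_EXTERNAL,cv2.CHAIN_APPROX_NONE)[0][0][:,0]
P=np.array([onz('top',p,.007)[:2]*1000 for p in c],np.float32); r=cv2.minAreaRect(P); print('cover',r)
for h in((201.2,202.2),(243.4,215.6)): print('hole',onz('top',h,.007))
for h in((205+159,0),):pass
print('side hole',onz('side',(225+295/5,245+93/5),.007))
# housing
H=np.array([[60,78,45],[60,-78,45],[-60,-78,45],[-60,78,45],[12,4,31],[0,68,57],[0,-68,57]])/1000
ct=np.array([[97,84],[366,103],[341,300],[80,287]])/5+[290,140]-.4
cs=np.array([[90,172],[175,42],[339,150],[256,288]])/5+[225,140]-.4
def red(im,x,y,w,h):
    q=im[y:y+h,x:x+w].astype(int); mm=(q[:,:,2]>130)&(q[:,:,1]<75)&(q[:,:,0]<75); v,u=np.nonzero(mm); return [u.mean()+x,v.mean()+y]
bt=red(t,315,155,40,40);bs=red(s,250,160,25,25); print('btn',bt,bs,tri(bt,bs))
T=np.vstack([ct,bt]);S=np.vstack([cs,bs])
def pose(p): return Ro.from_euler('ZYX',[p[3],p[4],p[5]]),p[:3]
def res(p):
    R,x=pose(p); W=R.apply(H[:5])+x
    return np.r_[(proj('top',W)-T).ravel(),(proj('side',W)-S).ravel()]
f4=lambda q:res([*q,-np.radians(28),0])
a=least_squares(f4,[.57,-.15,.08,0],loss='soft_l1');b=least_squares(res,[*a.x,-.49,0],loss='soft_l1')
for z in(a,b): print(z.x.round(4),z.cost); 
print(f4(a.x).reshape(-1,2).round(1).tolist())
R,x=pose([*a.x,-np.radians(28),0]); W=R.apply(H)+x; print('pins proj',proj('top',W[5:]),proj('side',W[5:]),'btn',W[4])
print('pins seen',[290+102/5,140+188/5],[290+337/5,140+210/5],[225+187/5,140+218/5],[225+257/5,140+97/5])
for n in('top','side'): print(n,ray(n,(280,210))[0])
E
python3 m.py
```

```text
cover ((519.7691650390625, 158.40834045410156), (159.84934997558594, 130.60043334960938), 70.85271453857422)
hole [0.54060596 0.22136034 0.007     ]
hole [0.495652   0.09221886 0.007     ]
side hole [0.49560527 0.0979566  0.007     ]
btn [np.float64(332.6507936507937), np.float64(172.42857142857142)] [np.float64(260.88461538461536), np.float64(173.42307692307693)] [ 0.60997561 -0.17605369  0.0873186 ]
[ 0.6118 -0.1802  0.0545 -0.099 ] 5.442074595341892
[ 0.612  -0.1798  0.0547 -0.0996 -0.4973  0.0107] 5.289296723630719
[[-0.2, 0.2], [1.1, 0.2], [0.2, -0.1], [-0.5, -1.3], [-0.1, 0.4], [-2.3, 0.1], [-1.3, -0.2], [0.2, -0.1], [2.3, 0.4], [0.7, 0.1]]
pins proj [[310.48738369 178.21362733]
 [358.00154096 181.54612379]] [[262.34048835 180.98660572]
 [276.41252955 157.34603892]] btn [ 0.60825702 -0.17578905  0.0875153 ]
pins seen [310.4, 177.6] [357.4, 182.0] [262.4, 183.6] [276.4, 159.4]
top [ 0.4218108  -0.01277672  1.32568464]
side [0.36322513 0.91515282 0.7605303 ]
```

```bash
cat >> h.py <<'E'
from scipy.spatial.transform import Rotation as Ro
HP=np.array([.6118,-.1802,.0545]); HR=Ro.from_euler('ZYX',[-.105,-np.radians(28),0]).as_matrix()
FL=np.diag([1.,-1,-1])
def hw(p): return HP+HR@np.array(p)/1000
def best(pos,R):
    # pick the half turn nearest in the joints
    q0=np.array(arm.get_state()['q']); o=[]
    for S in(np.eye(3),np.diag([-1.,-1,1])):
        q=arm.inverse_kinematics(pos,R@S)
        if q is not None:o.append((abs(np.array(q)-q0).max(),R@S,q))
    o=sorted(o,key=lambda a:a[0]); print('ik',[(round(a[0],2),np.round(a[2],2)) for a in o]); return o[0][1]
def fh(): return HR.T@np.array(arm.get_state()['contact_force'])
def tiph(): 
    s=arm.get_state(); return (HR.T@(np.array(s['eef_pos'])+.008*np.array(s['tcp_rot'])[:,2]-HP)*1000).round(1)
E
python3 - <<'E'
from h import *
arm.gripper_to(0)
R=best(hw([12,4,31+60+8]),HR@FL)
arm.move_ptp(hw([12,4,31+60+8]),R)
arm.move_linear(hw([12,4,31+6+8]),max_speed=.15)
print(arm.get_state()['clock'],tiph(),fh().round(2))
for z in range(34,19,-1):
    st=arm.move_linear(hw([12,4,z+8]),max_speed=.03,max_force=15)
    f=fh();print(z,tiph(),f.round(2))
    if f[2]>15 or st: break
arm.hold(.2);print(fh())
cv2.imwrite('pics/s_press.png',cv2.resize(arm.snapshot('side')[130:220,210:320,::-1],None,fx=6,fy=6))
arm.move_linear(hw([12,4,100]))
print(arm.get_state()['clock'])
E
```

```text
ik [(np.float64(1.54), array([-0.42, -0.01,  1.71,  0.18,  0.98,  1.19])), (np.float64(1.88), array([-0.42, -0.01,  1.71,  0.18,  0.98, -1.95]))]
4.0833 [12.1  4.3 37.1] [-0.3  -0.23 -0.32]
34 [13.1  3.8 35. ] [1.44 0.97 0.83]
33 [12.8  3.9 33.5] [2.55 0.04 2.57]
32 [12.5  3.9 32.3] [ 2.58 -0.03  2.98]
31 [12.3  3.9 31.2] [3.24 0.15 3.95]
30 [12.3  3.9 30.1] [3.38 0.35 3.95]
29 [12.3  3.9 29.2] [ 2.16 -0.56  4.36]
28 [12.4  3.8 29. ] [-1.69  0.07 16.23]
[-1.45172262  0.08937947 15.24211414]
6.6583
```

The tip met the button at housing z≈35 and stopped hard at 29 with 16 N. That is the full 6 mm of travel, so the button is pressed. It also means the housing sits about 4 mm higher than my fit, and I correct for that. Next is the cover grasp.

```bash
cat >> h.py <<'E'
HP=HP+np.array([-.63,.57,4.15])/1000
CY=np.radians(-19.15); CR=Ro.from_euler('z',CY).as_matrix(); CP=np.array([.5195,.1580,.003])
E
python3 - <<'E'
from h import *
arm.gripper_to(.06)
R=best(CP+[0,0,.10],CR@FL)
arm.move_ptp(CP+[0,0,.10],R)
arm.move_linear(CP+[0,0,.030],max_speed=.15)
print('guard',arm.move_linear(CP+[0,0,.0165],max_speed=.04,max_force=6), arm.get_state()['eef_pos'])
arm.gripper_to(0,strength=70); s=arm.get_state(); print(s['finger_gap'],s['contact_force'])
arm.move_linear(CP+[0,0,.10],max_speed=.1)
# over the housing, 45 mm off the rim
P=hw([0,0,45+45+15.5]); R=best(P,HR@FL); arm.move_ptp(P,R); arm.hold(.3)
s=arm.get_state();print(s['clock'],s['finger_gap'],s['contact_force'],(HR.T@(s['eef_pos']-HP)*1000).round(1))
t=arm.snapshot('top')[:,:,::-1];v=arm.snapshot('side')[:,:,::-1]
cv2.imwrite('pics/t1.png',t);cv2.imwrite('pics/v1.png',v)
k=lambda i,x,y:cv2.resize(i[y:y+110,x:x+100],None,fx=4,fy=4,interpolation=cv2.INTER_CUBIC)
cv2.imwrite('pics/c3.png',np.hstack([k(t,285,120),k(v,215,110)]))
E
```

```text
ik [(np.float64(0.94), array([ 0.23,  0.19,  1.53, -0.  ,  1.42,  2.13])), (np.float64(2.2), array([ 0.23,  0.19,  1.53, -0.  ,  1.42, -1.01]))]
guard False [0.51940494 0.15798595 0.01934601]
0.012546467356922471 [-0.02543276  0.27809504  2.75677442]
ik [(np.float64(0.96), array([-0.43, -0.05,  1.74,  0.18,  0.99,  1.18])), (np.float64(4.1), array([-0.43, -0.05,  1.74,  0.18,  0.99, -1.97]))]
12.675 0.012733469881887345 [ 0.0525743  -0.30190969 -1.87265931] [  0.    0.7 105.3]
```

View pics/c3.png

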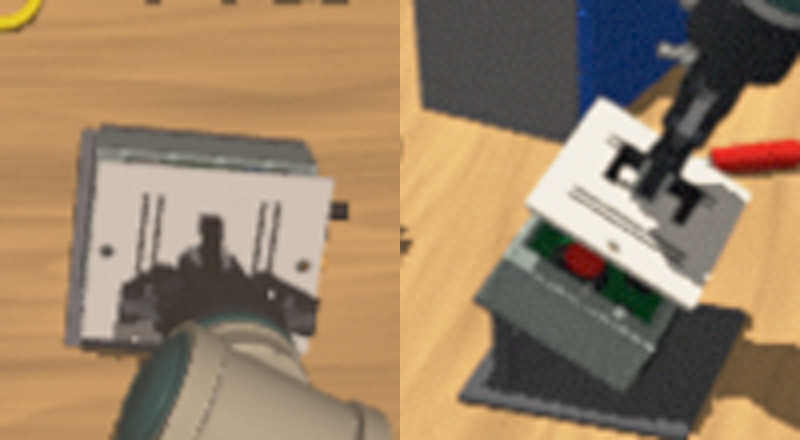

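```bash
cat > m2.py <<'E'
from h import *
from scipy.optimize import least_squares
s=arm.get_state(); TR=np.array(s['tcp_rot']); TP=np.array(s['eef_pos'])
if (TR[:,1]@HR[:,1])>0: TR=TR@np.diag([-1.,-1,1])
CRk=TR@FL; CPk=TP-CRk@[0,0,.0163]
print('rot err deg',np.degrees(Ro.from_matrix(HR.T@CRk).as_rotvec()).round(2))
L=np.array([[65,80,4],[65,-80,4],[-65,-80,4],[-65,80,4],[0,68,4],[0,-68,4]])/1000
top={0:(285+97/4,120+160/4),1:(285+333/4,120+178/4),4:(285+106/4,120+251/4),5:(285+302/4,120+266/4)}
sd={1:(215+200/4,110+97/4),2:(215+349/4,110+195/4),3:(215+297/4,110+305/4),0:(215+126/4,110+204/4),4:(215+215/4,110+246/4)}
obs=[('top',k,np.array(v)-.4) for k,v in top.items()]+[('side',k,np.array(v)-.4) for k,v in sd.items()]
def res(p):
    R=Ro.from_euler('ZYX',[p[3],-np.radians(28),0]).as_matrix(); W=L@R.T+p[:3]
    return np.concatenate([proj(n,W[k])[0]-o for n,k,o in obs])
a=least_squares(res,[*CPk,-.1],loss='soft_l1'); print(a.x.round(4),CPk.round(4)); print(res(a.x).reshape(-1,2).round(1).tolist())
print('vision-kin in housing mm',(HR.T@(a.x[:3]-CPk)*1000).round(1),'yaw',a.x[3])
print('kin pred resid',[(n,k,(proj(n,CPk+CRk@L[k])[0]-o).round(1).tolist()) for n,k,o in obs])
E
python3 m2.py
```

```text
rot err deg [0.02 0.01 0.02]
[ 0.5698 -0.1766  0.1347 -0.0968] [ 0.5697 -0.1749  0.1374]
[[0.1, 0.5], [-0.1, -0.1], [0.1, 0.4], [-0.0, -0.0], [-0.4, 0.1], [0.3, -0.4], [-0.8, 0.6], [-0.1, -0.4], [0.1, 0.0]]
vision-kin in housing mm [-0.9 -1.7 -2.5] yaw -0.09679625693136977
kin pred resid [('top', 0, [-0.3, 0.2]), ('top', 1, [-0.3, 0.1]), ('top', 4, [-0.4, 0.1]), ('top', 5, [-0.5, 0.1]), ('side', 1, [-0.2, -0.6]), ('side', 2, [0.5, -0.8]), ('side', 3, [-1.1, 0.2]), ('side', 0, [-0.4, -1.1]), ('side', 4, [-0.2, -0.5])]
```

```bash
python3 - <<'E'
from h import *
im={'top':cv2.imread('pics/top0.png'),'side':cv2.imread('pics/side0.png')}
def dark(n,u,v,r=4):
    g=im[n].min(2)[v-r:v+r+1,u-r:u+r+1].astype(float); w=np.clip(np.median(g)-15-g,0,None); y,x=np.mgrid[-r:r+1,-r:r+1]
    return np.array([u+(w*x).sum()/w.sum(),v+(w*y).sum()/w.sum()]),w.sum()
for n,pts in(('top',[(310,177),(357,182)]),('side',[(262,183),(276,159)])):
    for (u,v),y in zip(pts,(68,-68)):
        print(n,y,dark(n,u,v,3),'base/tip pred',proj(n,[hw([0,y,45]),hw([0,y,57])]).round(1).tolist())
        print(im[n][v-4:v+5,u-4:u+5].min(2).tolist())
E
```

```text
top 68 (array([308.53333333, 176.8       ]), np.float64(15.0)) base/tip pred [[310.2, 176.7], [310.4, 178.1]]
[[98, 99, 118, 122, 124, 123, 123, 124, 93], [94, 101, 118, 124, 123, 123, 124, 124, 89], [92, 100, 119, 123, 123, 122, 123, 125, 89], [86, 105, 121, 119, 117, 115, 121, 124, 87], [83, 108, 123, 103, 113, 111, 117, 123, 83], [87, 110, 123, 113, 105, 105, 118, 115, 76], [89, 112, 123, 123, 97, 107, 122, 108, 71], [88, 113, 126, 125, 114, 119, 124, 108, 71], [93, 114, 124, 125, 124, 124, 123, 104, 65]]
top -68 (array([355.35106383, 180.75531915]), np.float64(94.0)) base/tip pred [[357.5, 180.3], [358.0, 181.7]]
[[68, 72, 109, 125, 123, 123, 123, 123, 112], [63, 80, 112, 123, 123, 123, 122, 122, 107], [63, 91, 117, 116, 111, 116, 122, 123, 108], [63, 95, 119, 101, 97, 113, 121, 122, 112], [60, 102, 122, 94, 80, 102, 119, 122, 100], [67, 109, 123, 115, 108, 115, 122, 117, 85], [71, 112, 123, 125, 123, 123, 124, 114, 87], [81, 114, 123, 124, 123, 122, 124, 109, 80], [93, 118, 124, 125, 124, 124, 124, 98, 67]]
side 68 (array([263.7720403 , 181.06801008]), np.float64(794.0)) base/ti
[... 246 characters left out ...]
135, 143, 129, 101, 115, 145, 138, 114, 92], [106, 129, 140, 118, 119, 143, 151, 152, 138], [87, 95, 115, 136, 149, 153, 152, 153, 154], [85, 83, 84, 104, 132, 143, 151, 155, 155]]
side -68 (array([273.58928571, 161.35714286]), np.float64(56.0)) base/tip pred [[274.9, 159.2], [276.7, 156.3]]
[[97, 108, 93, 78, 79, 80, 83, 89, 87], [141, 131, 117, 111, 118, 119, 117, 117, 118], [150, 146, 136, 130, 132, 127, 116, 121, 119], [153, 152, 151, 146, 128, 113, 116, 118, 116], [147, 156, 147, 125, 109, 116, 127, 123, 119], [121, 135, 142, 126, 112, 134, 146, 138, 127], [83, 103, 128, 130, 122, 140, 154, 152, 142], [83, 88, 99, 119, 132, 150, 154, 154, 153], [86, 87, 83, 88, 102, 130, 144, 146, 154]]
```

```bash
python3 - <<'E'
from h import *
from scipy.optimize import least_squares
B={'top':np.array([.45,-.1]),'side':np.array([.3,.55])}
O=[('top',68,(310.2,178)),('top',-68,(356.8,181.6)),('side',68,(261.3,183)),('side',-68,(276.,160))]
for wz in(0,.3,10):
  for zz in(45,48,51):
    def res(d): return np.concatenate([proj(n,hw([d[0],y+d[1],zz+d[2]]))[0]+B[n]-o for n,y,o in O]+[[wz*d[2]]])
    a=least_squares(res,[0,0,0]); print(wz,zz,a.x.round(2),a.fun.round(1))
# the rim corners + button, same bias
H=np.array([[60,78,45],[60,-78,45],[-60,-78,45],[-60,78,45],[12,4,31]])
T=np.vstack([np.array([[97,84],[366,103],[341,300],[80,287]])/5+[290,140]-.4,[332.65,172.43]]);S=np.vstack([np.array([[90,172],[175,42],[339,150],[256,288]])/5+[225,140]-.4,[260.88,173.42]])
for wz in(0,10):
    def res(d):
        W=np.array([hw(h+d) for h in H]); return np.r_[(proj('top',W)+B['top']-T).ravel(),(proj('side',W)+B['side']-S).ravel(),wz*d[2]]
    a=least_squares(res,[0,0,0],loss='soft_l1');print('rim',a.x.round(2),a.cost)
E
```

```text
0 45 [-2.35  2.39  3.49] [-0.4 -0.3  0.3 -0.3  0.4  0.4  0.1 -0.3  0. ]
0 48 [-2.35  2.39  0.49] [-0.4 -0.3  0.3 -0.3  0.4  0.4  0.1 -0.3  0. ]
0 51 [-2.35  2.39 -2.51] [-0.4 -0.3  0.3 -0.3  0.4  0.4  0.1 -0.3 -0. ]
0.3 45 [-2.61  1.72  2.  ] [-0.2 -0.4  0.5 -0.4  0.4  0.7  0.1 -0.   0.6]
0.3 48 [-2.39  2.3   0.28] [-0.4 -0.3  0.4 -0.3  0.4  0.5  0.1 -0.3  0.1]
0.3 51 [-2.17  2.87 -1.45] [-0.5 -0.3  0.2 -0.3  0.5  0.2  0.2 -0.5 -0.4]
10 45 [-2.96  0.82  0.  ] [ 0.1 -0.5  0.7 -0.5  0.3  1.1 -0.1  0.4  0. ]
10 48 [-2.44  2.17  0.  ] [-0.3 -0.3  0.4 -0.3  0.4  0.5  0.1 -0.2  0. ]
10 51 [-1.91  3.53 -0.  ] [-0.7 -0.2  0.1 -0.2  0.6 -0.1  0.3 -0.8 -0. ]
rim [-0.38  1.07 -1.42] 5.8456413647296825
rim [-0.26  1.73 -0.  ] 6.090189854063807
```

```bash
cat > ins.py <<'E'
from h import *
def tz(): return HR.T@(np.array(arm.get_state()['eef_pos'])-HP)*1000
def go(x,y,zu,**k): return arm.move_linear(hw([x,y,zu+16.3]),**k)   # zu: cover underside
E
python3 - <<'E'
from ins import *
go(-1.2,1.8,60,max_speed=.1)
cv2.imwrite('pics/t2.png',arm.snapshot('top')[:,:,::-1])
f0=fh(); done=False
for dx,dy in((0,0),(0,-1.2),(0,1.2),(1.3,0),(-1.3,0),(1.3,1.2),(1.3,-1.2),(-1.3,-1.2),(-1.3,1.2)):
    x,y=-1.2+dx,1.8+dy
    go(x,y,59,max_speed=.05); st=go(x,y,44,max_speed=.03,max_force=7)
    z=tz(); print(dx,dy,st,(z-[0,0,16.3]).round(1),(fh()-f0).round(1),arm.get_state()['moment'].round(2) if hasattr(arm.get_state()['moment'],'round') else '',arm.get_state()['clock'])
    if z[2]-16.3<49.5: break
t=arm.snapshot('top')[:,:,::-1];v=arm.snapshot('side')[:,:,::-1]
k=lambda i,x,y:cv2.resize(i[y:y+110,x:x+100],None,fx=4,fy=4,interpolation=cv2.INTER_CUBIC)
cv2.imwrite('pics/c4.png',np.hstack([k(t,285,120),k(v,215,120)]))
E
```

```text
0 0 True [-1.4  1.9 45.8] [ 0.2 -0.1  5.8] [0.11 0.36 0.07] 13.975
```

View pics/c4.png

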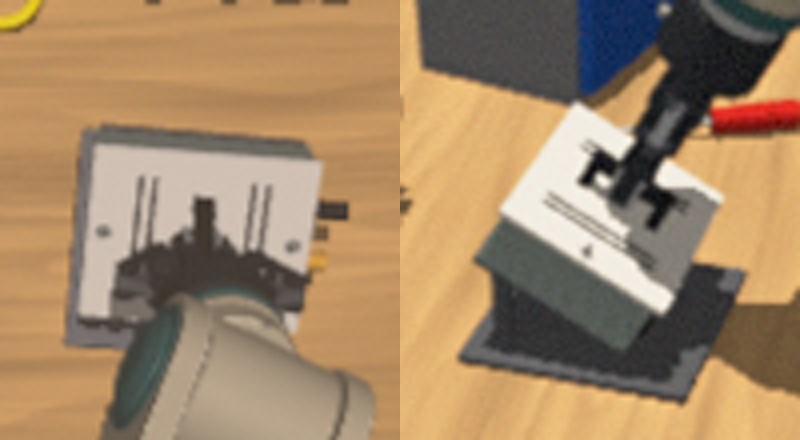

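The cover went down at the first try to z=45.8, and the pins show in both holes. I'll seat it, release, tap the handle, back off and look.

```bash
python3 - <<'E'
from ins import *
f0=fh()
st=go(-1.4,1.8,41,max_speed=.02,max_force=10); print(st,(tz()-[0,0,16.3]).round(1),(fh()-f0).round(1))
arm.gripper_to(.05); print(arm.get_state()['finger_gap'])
go(-1.4,1.8,45+60,max_speed=.12)
arm.gripper_to(0)
go(-1.4,1.8,45+32+8-16.3+6,max_speed=.12)
st=go(-1.4,1.8,45+32+8-16.3-6,max_speed=.03,max_force=10); arm.hold(.2)
print('tap',st,'tip z',tiph(),'expected 77',fh().round(1))
go(-1.4,1.8,45+90,max_speed=.15)
s=arm.get_state(); arm.move_ptp([.35,-.02,.35],np.array(s['tcp_rot']))
arm.hold(.3)
print(arm.get_state()['clock'],arm.get_state()['contact_force'])
t=arm.snapshot('top')[:,:,::-1];v=arm.snapshot('side')[:,:,::-1]
cv2.imwrite('pics/t3.png',t);cv2.imwrite('pics/v3.png',v)
k=lambda i,x,y:cv2.resize(i[y:y+85,x:x+80],None,fx=5,fy=5,interpolation=cv2.INTER_CUBIC)
cv2.imwrite('pics/c5.png',np.hstack([k(t,290,135),k(v,225,135)]))
E
```

```text
True [-1.4  1.8 45.8] [-1.6  0.3  3.5]
0.04985475814419551
tap True tip z [-0.2  1.5 77.2] expected 77 [-1.7 -0.3  7.3]
18.8583 [-0.50568045  0.02815484 -0.25904884]
```

View pics/c5.png

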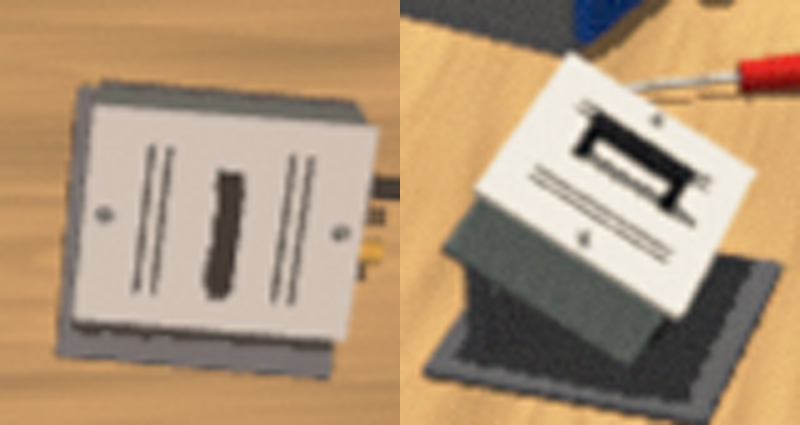

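View pics/t3.png

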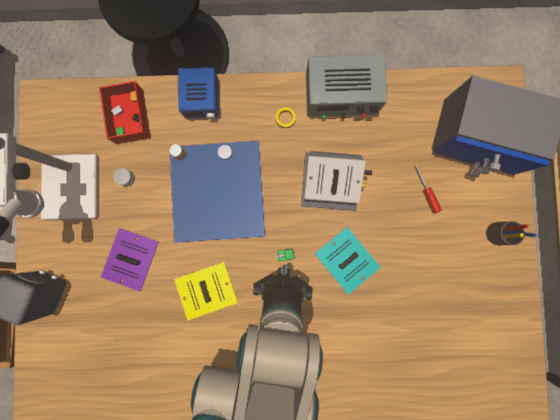

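The cover (handle outward, at (335,181) in the top view) lies flush, with both pins through its holes. The jar, tin, clamp, tape and screwdriver are where they were, and the gripper is clear.

```bash
python3 -c "
from cell import arm
arm.job_done()"
```

```text
the job is handed in; nothing more can be done
```

I pressed the red button fully down, then put the white cover from the mat over both pins, handle outward, and let go of it. I handed the job in at about 19 s of robot time.

- **Button:** it moved 6 mm, from first contact at housing z≈35 to a hard stop at z≈29, where the force was 16 N.
- **Cover:** it went over the pins at the first try. After release, a light tap found the handle top at z = 77.2 mm, where 77 is expected. The final pictures show the plate flush on the rim with a pin in each hole, and the arm clear.
- **Other things:** in the last top picture the loose things I looked at (jar, tin, clamp, tape, screwdriver) were where they started. I judged this by eye, not by measuring, and did not check the solder reel separately.
- **Disagreements:** the camera fit put the housing about 4 mm lower than the button contact showed, so I corrected it by touch. The rim and the pins also gave positions about 2 mm apart along the housing's x, so I used a value between them. While I held it, the cover stopped at z = 45.8 mm instead of 45 under this estimate, so the seating rests on the tap and the final pictures.

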